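# Roll a sample tube onto the read line and read it

## Task

On the flat tube reader, push the top of the longer of the two sample tubes sideways with the fingertips so that it rolls across the plate and comes to rest sunk in the slot that marks the read line, lying straight along it. Then press the reader's round key fully down and let it go. It must roll, not be slid or picked up; do not press the key before it lies in the slot, and leave the short tube and the rack and the bottle beside the reader where they are.

Things in the scene. Friction and masses are not known exactly. Their poses are not given: they have to be found in the camera images.
- reader: Flat tube reader fixed to the bench: grey housing 122 mm deep (its x, -76 to +46) and 156 mm wide (its y) under a flat metal plate (x -43 to +46) whose top is 24 mm above the bench. Rims at its left and right (y = +-76) stand 6 mm above the plate. The apron in front, level with the plate, carries the key. Origin: on the bench under the middle of the read line; x away from the robot, y left, z up.
- line (a point): Middle of the read line, at the plate's top. The line is a dark slot, 12 mm wide and 5 mm deep, across the whole plate along the reader's x; a thin black line on the apron continues it. A 20 mm tube in the slot rests on its two edges, sunk 2 mm: axis 32 mm above the bench, against 34 mm on the plate.
- long_tube: The longer of the two lying tubes, the one to read: 66 mm long, 20 mm thick all along, about 35 g, clear, rounded bottom, label all round, white screw cap at its +x end. It starts on the plate 43 to 60 mm left or right of the read line and within about 6 degrees of parallel to it, and rolls freely. Origin: middle of its axis; x along the axis, y and z turn as it rolls.
- short_tube: The shorter sample tube, 40 mm long, otherwise like the long one (20 mm in diameter, same cap and label), lying on the plate on the other side of the read line. It stays where it is. Origin: the middle of its axis; x along the axis.
- read_key (a joint): Travel of the reader's round white key: 0 m up, 0.005 m fully down; a spring brings it back and fully down takes 3.6 N.
- read_key_top (a point): Centre of the key's top, to be pressed straight down; the key is 18 mm across, stands 7 mm above the apron inside a thin black bezel on the left part of the front apron, 59 mm nearer the robot than the middle of the read line and 45 mm left of it (along the reader's axes).
- rack: Bystander: grey tube rack with one capped tube, 56 x 159 x 88 mm, standing lengthwise to the right of the reader. Origin: centre of its underside.
- stain: Bystander: white reagent bottle with a blue cap, 42 mm across, 78 mm tall, standing behind the reader, right of the blue photometer. Origin: centre of its underside.

How it is judged:
On the way, in this order (a step that is already met when the one before it is completed fails the run):
1. the long tube is turned well over by rolling on the plate (angle between long_tube's own z axis and vertical above 2 rad and z of long_tube in the frame of reader below 0.038 m), for 0.02 s.
2. the long tube lies still in the slot of the read line (y of long_tube in the frame of reader between -0.003 and 0.003 m and x of long_tube in the frame of reader between -0.014 and 0.014 m and z of long_tube in the frame of reader below 0.0332 m and angle between the x axis of long_tube and the x axis of reader, either way round below 0.07 rad and linear speed of long_tube below 0.02 m/s), for 0.2 s.
3. the key is pressed down with the long tube in the slot (value of joint read_key above 0.004 m and y of long_tube in the frame of reader between -0.003 and 0.003 m and x of long_tube in the frame of reader between -0.014 and 0.014 m and z of long_tube in the frame of reader below 0.0332 m and angle between the x axis of long_tube and the x axis of reader, either way round below 0.07 rad), for 0.04 s.
At the end, for the whole second after the job is handed in: The long tube lies still in the slot: its middle within 3 mm of the line and 14 mm of the slot's middle, sunk at least 0.8 mm, within 4 degrees of the slot; the key is up again (within 1 mm); the short tube is within 20 mm and the rack and bottle within 30 mm of where they were (all of step 2 and value of joint read_key below 0.001 m and distance of short_tube from where it was at the start of the episode below 0.02 m and distance of each of rack, stain from where it was at the start of the episode below 0.03 m); the robot touches nothing.
It fails at once if a tube is lifted off the plate (its middle more than 10 mm higher than when lying on it) (z of any of long_tube, short_tube in the frame of reader above 0.044 m).
It fails at once if the key is pressed while the long tube is not in the slot (value of joint read_key above 0.0035 m and not (y of long_tube in the frame of reader between -0.003 and 0.003 m and x of long_tube in the frame of reader between -0.014 and 0.014 m and z of long_tube in the frame of reader below 0.0332 m and angle between the x axis of long_tube and the x axis of reader, either way round below 0.07 rad)).
It fails at once if the short tube is moved more than 20 mm (distance of short_tube from where it was at the start of the episode above 0.02 m).
It fails at once if the rack or the bottle is moved more than 30 mm (distance of any of rack, stain from where it was at the start of the episode above 0.03 m).
It also fails if it takes over 48 s, if anything falls off the work surface, if the arm or the gripper's body presses on something with over 40 N, if the wrist force passes 120 N, or if a joint passes its speed limit or range.

## Robot

A 6-joint arm with a two-finger parallel gripper is mounted at the origin on a cart in front of the work surface, level with it; the furniture and walls round the work are solid. World frame = base frame: x ahead of the robot, y to its left, z up, the work surface at z = 0. Lengths are in m, angles in rad, forces in N, time in s.
With the tool pointing down it reaches from about 0.275 to 0.775 m from the base axis. Payload 14.6 kg.
Tool frame: the origin (TCP) lies at the very end of the fingers, on their centre line; the grasp point (between the pads) lies 19 mm behind it; z points along the fingers, y is the line along which they close (so a half turn about z gives the same grasp; the last joint's range is limited). The gripper opens to 85 mm and grips with 20 to 120 N. Pads are 22 mm wide; open, the fingers measure 114 mm over their backs; the gripper's body (76 mm by 85 mm) begins 54 mm behind the grasp point. The pads swing forward as they close: fully open they stand 13 mm farther back than shut.
Start: joints at [-1.461, 0.263, -0.048, 1.259, 0, 1.415], TCP at [0.137, -0.507, 0.231] pointing down, gripper open.
Joint ranges: [-2.65, 2.65], [-0.89, 1.7], [-1.18, 1.37], [-2.13, 2.11], [-1.35, 1.29], [-3.14, 3.14]. Speed limits (rad/s): [1.89, 1.89, 2.57, 2.79, 3.14, 3.14].

## Interface

Orientations are given as a rotation vector (axis times angle).
In Python, from workcell import monitor, optics, close_job gives the robot as it stands.
- The arm moves only by the tool send_rows, never from a script. Its argument "commands" is one flat list of numbers, 4 for each row, row after row: the shift along the tool's x, y, z in cm, then the turn about the tool's z in degrees. A call has 1 to 10 rows; each row shifts and turns the commanded pose from where the row before left it, along the tool's axes as they then stand; what a row does not reach is not made up. A row lasts 1/12 s, in which the tool goes at most 41.7 mm and 7.16 degrees, less where a joint would pass 70% of its speed; a pose out of reach is approached as far as the arm can. A call with a gripper value outside its range is refused whole. "hand" is the opening, from 0 (shut) to 1 (fully open), set as the call begins (left out, the last holds). The fingers move at their own pace and stop on an object; "squeeze" is the grip in N (left out, the last holds). Time passes only in rows, so rows that do not move let the fingers close. It gives the time, the measured TCP pose, the force, the opening and the grip force at its end, in the units of the state.
- monitor.get_obs(): the state, without advancing time (a new reading comes with each control period).
- optics.snapshot(name): name is "scene" or "top"; returns a dict with "color" (420x560x3 uint8, blue, green, red), "fovy" (degrees; the focal length in pixels is half the picture's height over the tangent of half this angle, whatever the lens; pixels are square), "cx", "cy" (the principal point, pixels), "view" (4x4, takes a point from world to camera coordinates). Camera axes: x right, y down, z forward; pixel columns grow to the right and rows downward; lengths in m; the calibration is good to about 2 mm. A picture is of the moment at which its call begins. There is no depth.
- close_job(): hands the job in; it is judged then, once.
The state is a dict: "t": time; "joint_pos": joint angles; "qvel": joint speeds; "joint_torque": joint torques, N m; "eef_pos": TCP position; "tool_rot": TCP orientation; "wrist_force": force on the tool from outside, world axes, zero at the start; "wrist_torque": the same for the moment, N m; "opening": opening from 0.0 (shut) to 1.0 (fully open); "grasp_force": force on a finger pad.
Only numpy, scipy, OpenCV 4.12 (cv2) and the standard library are available. Lean on these libraries where they do the work, as an engineer would, in place of code of your own. Each camera call takes 0.05 s, during which the arm holds its last target. There are 200 camera calls.

## Working session

There is one attempt and no reset: what is moved stays moved. The work goes in short steps, Python scripts to look and compute and a tool call to move; the robot and the scene stay as the last step left them, time stands still between calls to the robot, and variables do not carry over. Pictures are saved under pics/ and viewed, at most 10 in all, crops included, and the job is handed in when it is done.

Besides the shell and the picture viewer there is one more tool, called after ">>>" as name(argument=value, ...), one argument or row to a line, values as JSON. send_rows: Moves the arm, as the interface text tells. Its arguments: {"type":"object","properties":{"commands":{"type":"array"},"hand":{"type":"number"},"squeeze":{"type":"number"}},"required":["commands"]}

```bash
mkdir -p pics; cat > h.py <<'E'
import numpy as np, cv2
from workcell import monitor, optics
def snap(n,f=None):
    d=optics.snapshot(n)
    if f: cv2.imwrite('pics/'+f,d['color'])
    return d
def K(d):
    f=d['color'].shape[0]/2/np.tan(np.radians(d['fovy'])/2); return f
def ray(d,u,v,z):
    V=np.array(d['view']); R=V[:3,:3]; c=-R.T@V[:3,3]
    r=R.T@np.array([(u-d['cx'])/K(d),(v-d['cy'])/K(d),1.]); return c+r*(z-c[2])/r[2]
def proj(d,p):
    q=np.array(d['view'])@np.append(p,1); return K(d)*q[:2]/q[2]+[d['cx'],d['cy']]
E
python3 - <<'E'
from h import *
for n in('scene','top'):
    d=snap(n,n+'0.png'); V=np.array(d['view']); print(n,d['fovy'],d['cx'],d['cy'],-V[:3,:3].T@V[:3,3], V[:3,:3].round(2).tolist())
o=monitor.get_obs(); print(o)
a,b=cv2.imread('pics/scene0.png'),cv2.imread('pics/top0.png')
E
```

```text
scene 54.21649070413933 281.4157486463422 211.9192044579293 [ 0.00938899 -1.00315272  0.41174938] [[0.77, -0.64, 0.02], [-0.27, -0.34, -0.9], [0.58, 0.69, -0.43]]
top 45.183640769095724 285.32188941779395 208.59111294164464 [ 0.44599194 -0.40783329  1.02637162] [[-0.01, -1.0, 0.0], [-1.0, 0.01, -0.07], [0.07, -0.0, -1.0]]
{'t': 0.1, 'joint_pos': array([-1.46132358e+00,  2.63471280e-01, -4.88547198e-02,  1.25941328e+00,
       -1.86491720e-05,  1.41549260e+00]), 'qvel': array([-0.00040688, -0.00046616,  0.00306604, -0.00292991, -0.00022357,
        0.00011871]), 'joint_torque': array([ 3.95587718e-03, -6.38577890e+01,  3.85063684e+01,  9.86021594e-03,
       -1.65806050e-04, -1.92946680e-05]), 'eef_pos': array([ 0.13734985, -0.50646074,  0.23088205]), 'tool_rot': array([-3.11316717e+00, -4.14571568e-01, -4.65132239e-06]), 'wrist_force': array([ 0.25458908, -0.60788635,  1.37166408]), 'wrist_torque': array([-0.01165229, -0.02083436,  0.02224041]), 'grasp_force': 0.0, 'opening': 0.9998879408979677}
```

View pics/scene0.png

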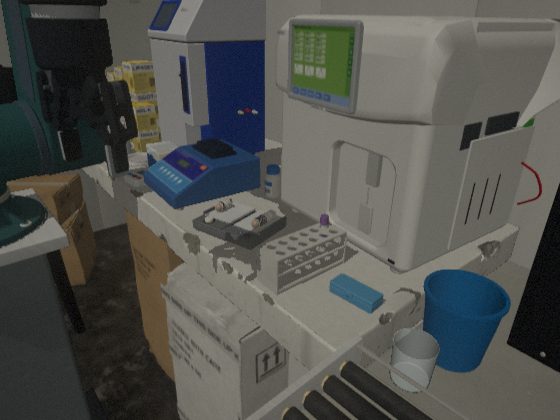

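View pics/top0.png

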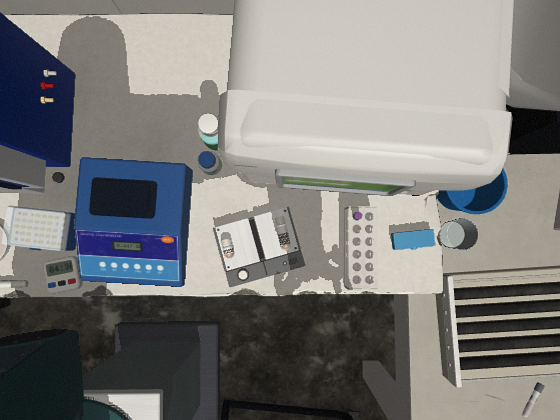

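The top view shows the reader at about (258,245), its slot near (258,240). The left tube is at (227,245), the right tube at (283,232) and the key at (243,275). I'll zoom in.

```bash
python3 - <<'E'
from h import *
a=cv2.imread('pics/top0.png')[195:295,200:315]
a=cv2.resize(a,None,fx=6,fy=6,interpolation=cv2.INTER_CUBIC)[:600]
cv2.imwrite('pics/topc.png',a[:, :690])
E
```

```text
(no output)
```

View pics/topc.png

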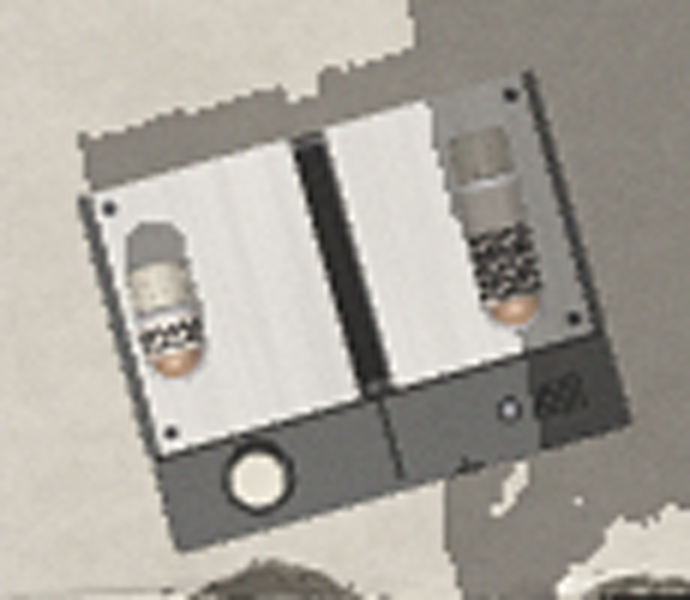

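The zoomed crop shows the slot running from (310,140) to (375,392) and the key at (258,480). The long tube is on the right, cap at (477,130) and tip at (515,325); the short tube is on the left. Screws are at (109,208), (510,95), (171,432) and (574,318).

```bash
cat >> h.py <<'E'
def crop2px(c): return (np.array(c)+.5)/6-.5+[200,195]
E
python3 - <<'E'
from h import *
d=snap('top')
w=lambda c,z: ray(d,*crop2px(c),z)
s0,s1=w((310,139),.024),w((375,393),.024)
print('slot',s0,s1,np.linalg.norm(s0-s1))
ex=(s0-s1)/np.linalg.norm(s0-s1); ey=np.array([-ex[1],ex[0],0])
yaw=np.arctan2(ex[1],ex[0]); print('yaw deg',np.degrees(yaw))
L=(w((109,208),.024)+w((171,432),.024))/2;R=(w((510,95),.024)+w((574,318),.024))/2
e2=L-R;print('yaw from screws',np.degrees(np.arctan2(-e2[0],e2[1])), 'screw mid',(L+R)/2)
o=(s0+s1)/2-ex*.0015; o[2]=0
k=w((258,480),.031); print('key',k,'expected',o-ex*.059+ey*.045)
f=lambda p:((p-o)@ex*1e3,(p-o)@ey*1e3)
for n,a,b in(('long',(478,128),(516,326)),('short',(155,225),(176,378))):
    A,B=w(a,.034),w(b,.034); print(n,(A+B)/2,np.linalg.norm(A-B),f((A+B)/2),'rel deg',np.degrees(np.arctan2((A-B)[1],(A-B)[0])-yaw))
print('origin',o,'ex',ex)
E
```

```text
slot [ 0.49483921 -0.34442027  0.024     ] [ 0.41087453 -0.3654057   0.024     ] 0.08654741711605975
yaw deg 14.032553584419151
yaw from screws 15.215918220801404 screw mid [ 0.4537695 -0.3545262  0.024    ]
key [ 0.38321321 -0.32732794  0.031     ] expected [ 0.38325101 -0.32592549  0.        ]
long [ 0.46501004 -0.4061009   0.034     ] 0.06595365769456629 (np.float64(0.8788074765617073), np.float64(-52.6071955874645)) rel deg -3.6828605966409587
short [ 0.44168681 -0.29757978  0.034     ] 0.050385666296659165 (np.float64(4.565038072003041), np.float64(58.330707658915294)) rel deg -6.3178680676674555
origin [ 0.45140163 -0.35527669  0.        ] ex [0.97015812 0.24247315 0.        ]
```

```bash
python3 - <<'E'
from h import *
d,t=snap('scene'),snap('top')
# epipolar: point on scene ray at different heights -> top pixel
for nm,p in(('screen bot-left',(290,97)),('screen bot-right',(358,112)),('screen top-left',(290,22)),('body front low-left',(284,205)),('body mid-left edge',(283,110))):
    print(nm)
    for z in(.02,.1,.2,.25,.3,.35,.4,.5):
        P=None
        V=np.array(d['view']);R=V[:3,:3];c=-R.T@V[:3,3]
        r=R.T@np.array([(p[0]-d['cx'])/K(d),(p[1]-d['cy'])/K(d),1.])
        s=(z-c[2])/r[2]
        if 0<s<2.5: P=c+r*s; print(z,P.round(3),proj(t,P).round(0))
a=t['color']; cv2.imwrite('pics/top_an.png',cv2.resize(a[150:250,200:440],None,fx=3,fy=3))
b=d['color']; cv2.imwrite('pics/sc_an.png',cv2.resize(b[0:270,100:430],None,fx=2.2,fy=2.2))
E
```

```text
screen bot-left
0.02 [1.46  0.652 0.02 ] [-223. -234.]
0.1 [1.164 0.314 0.1  ] [ -96. -129.]
0.2 [ 0.793 -0.108  0.2  ] [103.  36.]
0.25 [ 0.608 -0.32   0.25 ] [226. 138.]
0.3 [ 0.423 -0.531  0.3  ] [369. 257.]
0.35 [ 0.238 -0.742  0.35 ] [540. 398.]
0.4 [ 0.053 -0.953  0.4  ] [744. 568.]
screen bot-right
0.02 [1.469 0.196 0.02 ] [  -6. -239.]
0.1 [ 1.171 -0.049  0.1  ] [  93. -134.]
0.2 [ 0.798 -0.355  0.2  ] [250.  32.]
0.25 [ 0.612 -0.508  0.25 ] [347. 135.]
0.3 [ 0.426 -0.661  0.3  ] [460. 255.]
0.35 [ 0.239 -0.814  0.35 ] [594. 397.]
0.4 [ 0.053 -0.967  0.4  ] [756. 568.]
screen top-left
0.4 [ 0.498 -0.441  0.4  ] [309. 200.]
body front low-left
0.02 [ 0.563 -0.36   0.02 ] [259. 184.]
0.1 [ 0.45  -0.491  0.1  ] [329. 240.]
0.2 [ 0.308 -0.655  0.2  ] [437. 326.]
0.25 [ 0.238 -0.738  0.25 ] [503. 378.]
0.3 [ 0.167 -0.82   0.3  ] [579. 438.]
0.35 [ 0.097 -0.902  0.35 ] [667. 509.]
0.4 [ 0.026 -0.984  0.4  ] [771. 592.]
body mid-left edge
0.02 [1.221 0.426 0.02 ] [-120. -127.]
0.1 [0.974 0.135 0.1  ] [ -5. -34.]
0.2 [ 0.665 -0.23   0.2  ] [175. 111.]
0.25 [ 0.51  -0.413  0.25 ] [286. 201.]
0.3 [ 0.355 -0.595  0.3  ] [415. 305.]
0.35 [ 0.2   -0.778  0.35 ] [568. 427.]
0.4 [ 0.046 -0.96   0.4  ] [750. 575.]
```

View pics/top_an.png

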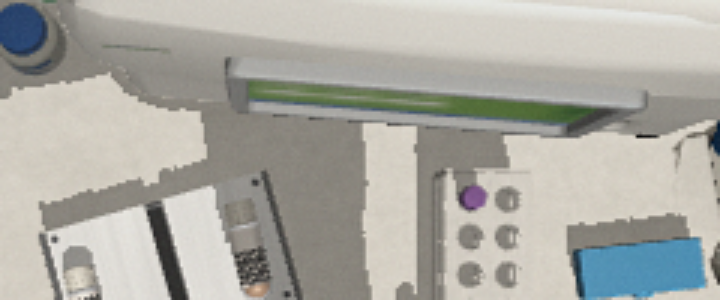

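View pics/sc_an.png

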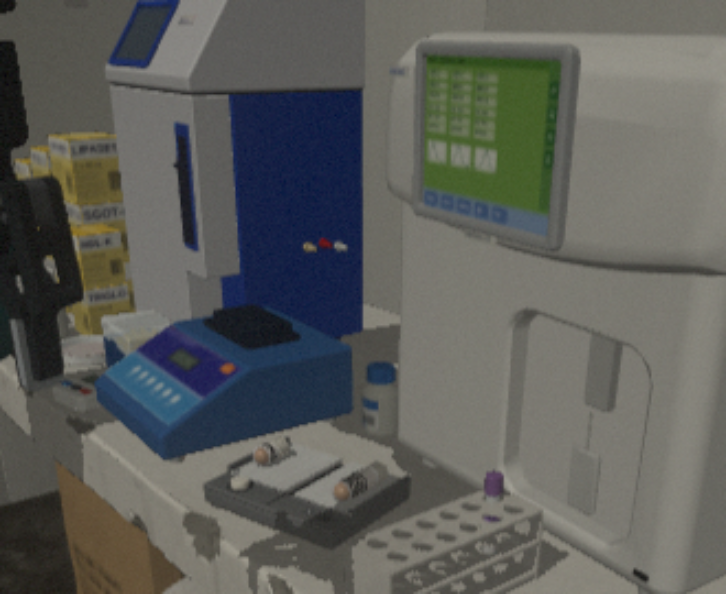

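The analyzer's screen bottom sits at about z 0.27, x 0.53, so I'll keep the wrist a bit nearer the robot. The tool x axis already lies at 15.2°, nearly parallel to the slot. Next I approach with the fingers shut.

>>> send_rows(
  commands=[3, 0, 0, 0, 3, 0, 0, 0, 3, 0, 0, 0, 3, 0, 0, 0, 3, 0, 0, 0, 3, 0, 0, 0, 3, 0, 0, 0, 3, 0, 0, 0, 3, 0, 0, 0, 3, 0, 0, 0],
  hand=0,
)

```text
t: 1.08
eef_pos: [0.4283, -0.4275, 0.2312]
tool_rot: [-3.114, -0.415, 0.0]
wrist_force: [0.7, -0.5, 0.7]
opening: 0.003
grasp_force: 0.0
```

>>> send_rows(
  commands=[0, 0, 3, 0, 0, 0, 3, 0, 0, 0, 3, 0, 0, 0, 3, 0, 0.7, 0, 0, 0, 0.7, 0, 0, 0, 0.7, 0, 0, 0, 0.7, 0, 0, 0, 0.8, 0, 0, 0, 0, 0, 0, 0],
)

```text
t: 1.92
eef_pos: [0.4636, -0.4188, 0.1124]
tool_rot: [3.112, 0.416, 0.002]
wrist_force: [0.5, 0.1, 0.0]
opening: 0.004
grasp_force: 0.0
```

```bash
python3 - <<'E'
from h import *
d,t=snap('scene'),snap('top')
a=cv2.resize(d['color'][20:270,150:400],None,fx=2,fy=2); b=cv2.resize(t['color'][150:300,200:350],None,fx=2,fy=2)
im=np.zeros((500,800,3),np.uint8); im[:500,:500]=a; im[:300,500:]=b; cv2.imwrite('pics/ab.png',im)
print(monitor.get_obs()['eef_pos'],monitor.get_obs()['joint_pos'].round(3))
E
```

```text
[ 0.46223323 -0.4187974   0.11184348] [-0.867  0.485 -0.028  1.057 -0.     2.009]
```

View pics/ab.png

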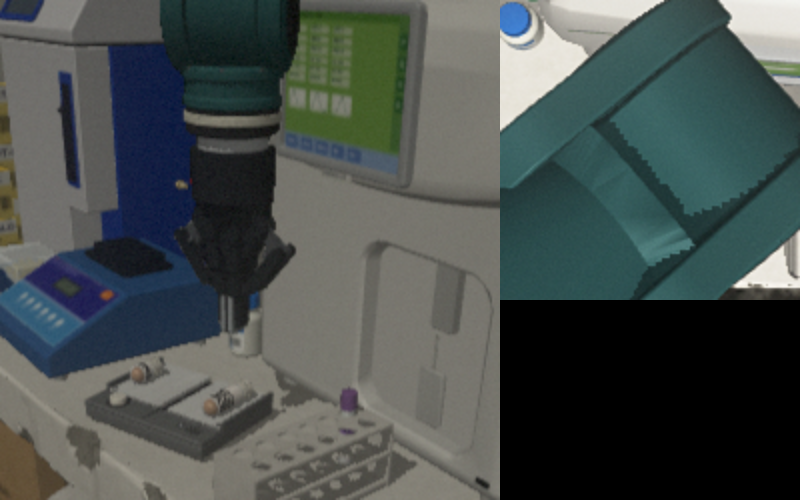

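The gripper is above the tube's right side. The wide teal wrist housing is level with the screen, so I'll check the clearance in numbers.

```bash
python3 - <<'E'
from h import *
d,t=snap('scene'),snap('top')
p=monitor.get_obs()['eef_pos']
for z in np.arange(.11,.55,.04): print(round(z,2),proj(d,[p[0],p[1],z]).round(0),end=' ')
# teal mask in scene: column extents per row
h=cv2.cvtColor(d['color'],cv2.COLOR_BGR2HSV); m=cv2.inRange(h,(75,60,15),(100,255,160))
print()
for r in range(0,80,6):
    x=np.where(m[r,200:320])[0]; print(r,(x.min()+200,x.max()+200) if len(x) else None,end=' ')
h=cv2.cvtColor(t['color'],cv2.COLOR_BGR2HSV); m=cv2.inRange(h,(75,60,15),(100,255,160))
m[:,:230]=0; n,l,s,c=cv2.connectedComponentsWithStats(m); i=1+s[1:,4].argmax(); pts=np.argwhere(l==i)
print('\ntop min row',pts[pts[:,0].argmin()],'max col',pts[pts[:,1].argmax()])
for z in(.35,.4,.45,.5): print(z,ray(t,*pts[pts[:,0].argmin()][::-1],z).round(3),ray(t,*pts[pts[:,1].argmax()][::-1],z).round(3))
E
```

```text
0.11 [265. 186.] 0.15 [265. 167.] 0.19 [265. 146.] 0.23 [265. 125.] 0.27 [265. 103.] 0.31 [264.  79.] 0.35 [264.  54.] 0.39 [264.  28.] 0.43 [264.   1.] 0.47 [264. -28.] 0.51 [264. -58.] 0.55 [264. -91.] 
0 (np.int64(229), np.int64(294)) 6 (np.int64(229), np.int64(293)) 12 (np.int64(229), np.int64(293)) 18 (np.int64(229), np.int64(292)) 24 (np.int64(229), np.int64(292)) 30 (np.int64(230), np.int64(298)) 36 (np.int64(230), np.int64(297)) 42 (np.int64(232), np.int64(293)) 48 (np.int64(234), np.int64(294)) 54 (np.int64(237), np.int64(293)) 60 (np.int64(242), np.int64(288)) 66 (np.int64(242), np.int64(288)) 72 (np.int64(242), np.int64(289)) 78 None 
top min row [145 296] max col [229 376]
0.35 [ 0.577 -0.426  0.35 ] [ 0.462 -0.532  0.35 ]
0.4 [ 0.567 -0.425  0.4  ] [ 0.461 -0.523  0.4  ]
0.45 [ 0.558 -0.423  0.45 ] [ 0.46  -0.514  0.45 ]
0.5 [ 0.548 -0.422  0.5  ] [ 0.459 -0.505  0.5  ]
```

The fork would hit the screen if I worked directly over the tube. Instead I'll open the gripper with the closing line along the slot and use the far fingertip, which keeps the wrist about 46 mm nearer the robot. So I back off, turn -90° and open.

>>> send_rows(
  commands=[-2, -0.1, 0, 0, -2, -0.2, 0, 0, 0, 0, 0, -7, 0, 0, 0, -7, 0, 0, 0, -7, 0, 0, 0, -7, 0, 0, 0, -7, 0, 0, 0, -7, 0, 0, 0, -7, 0, 0, 0, -7],
  hand=1,
)

```text
t: 2.95
eef_pos: [0.4219, -0.4265, 0.1114]
tool_rot: [-2.55, -1.835, 0.0]
wrist_force: [-0.2, -0.1, 0.6]
opening: 0.999
grasp_force: 0.0
```

>>> send_rows(
  commands=[0, 0, 0, -7, 0, 0, 0, -7, 0, 0, 0, -7, 0, 0, 0, -7, 0, 0, 0, -5.5, 0, 0, 1, 0, 0, 0, 1, 0, 0, 0, 1, 0, 0, 0, 1, 0, 0, 0, 0, 0],
)

```text
t: 3.78
eef_pos: [0.4214, -0.4253, 0.0686]
tool_rot: [-1.92, -2.483, -0.001]
wrist_force: [0.2, 0.2, -0.6]
opening: 1.0
grasp_force: 0.0
```

```bash
cat >> h.py <<'E'
from scipy.spatial.transform import Rotation as Ro
YAW=np.radians(14.6); O=np.array([.4514,-.3553,0]); EX=np.array([np.cos(YAW),np.sin(YAW),0]); EY=np.array([-EX[1],EX[0],0])
def rd(p): q=np.asarray(p)-O; return (np.array([q@EX,q@EY,q[2]])*1e3).round(1)
def st():
    o=monitor.get_obs(); R=Ro.from_rotvec(o['tool_rot']).as_matrix()
    print('t',round(o['t'],2),'tcp reader mm',rd(o['eef_pos']),'tool yaw rel',np.degrees(np.arctan2(R[1,0],R[0,0])-YAW).round(1),'F',o['wrist_force'].round(2),'open',round(o['opening'],2))
E
python3 - <<'E'
from h import *
d,t=snap('scene'),snap('top'); st()
a=cv2.resize(d['color'][100:270,150:350],None,fx=4,fy=3.5); cv2.imwrite('pics/s2.png',a)
E
```

```text
t 3.88 tcp reader mm [-46.2 -61.1  70.7] tool yaw rel 90.0 F [-0.41  0.42  0.55] open 1.0
```

View pics/s2.png

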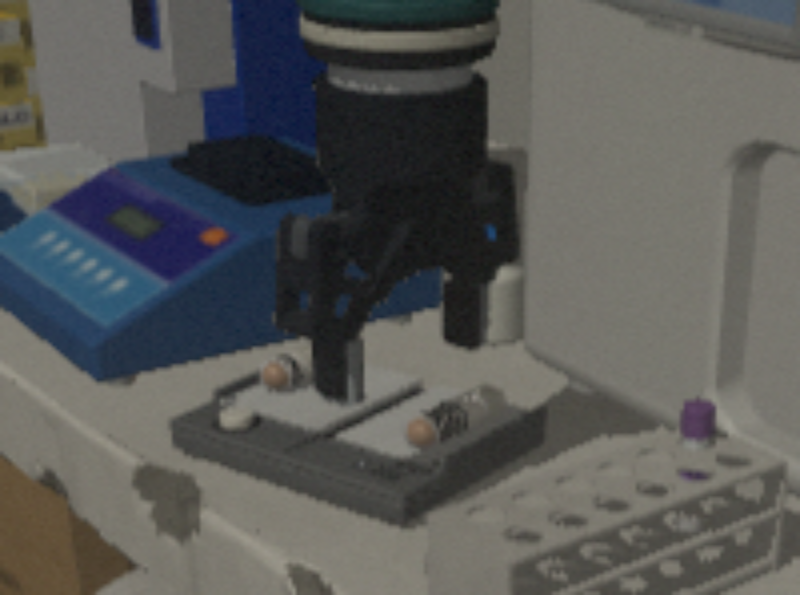

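The view shows the two tips straddling along the slot direction, with the far tip at about (465,340) above and just right of the long tube. I'll descend.

>>> send_rows(
  commands=[0, 0, 0.9, 0, 0, 0, 0.9, 0, 0, 0, 0.9, 0, 0, 0, 0.9, 0, 0, 0, 0, 0, 0, 0, 0, 0],
)

```text
t: 4.38
eef_pos: [0.422, -0.426, 0.0346]
tool_rot: [-1.919, -2.486, -0.001]
wrist_force: [0.8, -0.5, 0.9]
opening: 0.997
grasp_force: 0.0
```

```bash
python3 - <<'E'
from h import *
d,t=snap('scene'),snap('top'); st(); st()
a=cv2.resize(d['color'][170:250,190:310],None,fx=6.5,fy=6.5,interpolation=cv2.INTER_CUBIC); cv2.imwrite('pics/s3.png',a)
E
```

```text
t 4.48 tcp reader mm [-46.  -61.6  35.5] tool yaw rel 90.1 F [-0.24 -0.14 -0.73] open 1.0
t 4.48 tcp reader mm [-46.  -61.6  35.5] tool yaw rel 90.1 F [-0.24 -0.14 -0.73] open 1.0
```

View pics/s3.png

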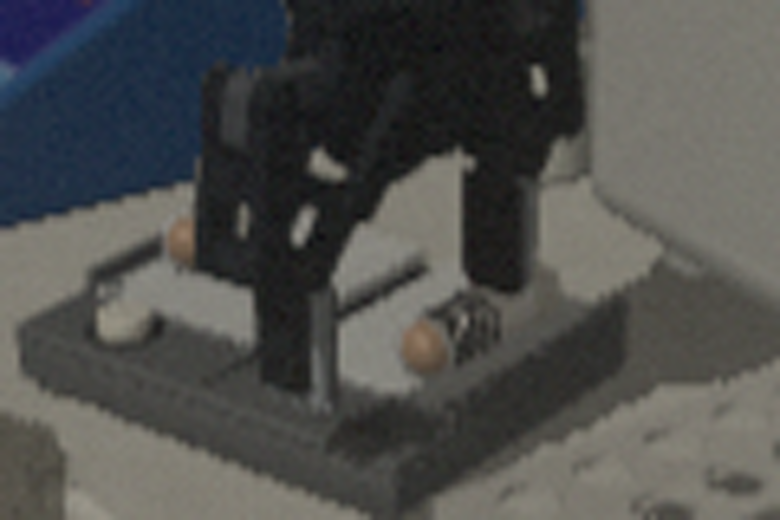

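The far tip hovers over the tube's cap half. I lower it in small steps until a contact force shows.

>>> send_rows(
  commands=[0, 0, 0.1, 0, 0, 0, 0.1, 0, 0, 0, 0.1, 0, 0, 0, 0, 0],
)

```text
t: 4.82
eef_pos: [0.4223, -0.4264, 0.0322]
tool_rot: [1.92, 2.487, -0.0]
wrist_force: [-0.2, -0.3, -1.3]
opening: 1.002
grasp_force: 0.0
```

>>> send_rows(
  commands=[0, 0, 0.05, 0, 0, 0, 0, 0],
)

```text
t: 4.98
eef_pos: [0.4223, -0.4263, 0.0318]
tool_rot: [1.92, 2.487, 0.0]
wrist_force: [0.0, 0.1, -0.5]
opening: 0.995
grasp_force: 0.0
```

>>> send_rows(
  commands=[0, 0, 0.05, 0, 0, 0, 0, 0],
)

```text
t: 5.15
eef_pos: [0.4223, -0.4263, 0.0312]
tool_rot: [-1.92, -2.487, -0.0]
wrist_force: [0.5, -0.7, -0.3]
opening: 1.001
grasp_force: 0.0
```

>>> send_rows(
  commands=[0, 0, 0.05, 0, 0, 0, 0, 0],
)

```text
t: 5.32
eef_pos: [0.4223, -0.4263, 0.0307]
tool_rot: [1.92, 2.487, 0.0]
wrist_force: [0.9, 0.6, 1.4]
opening: 1.005
grasp_force: 0.4
```

>>> send_rows(
  commands=[0, 0, 0.05, 0, 0, 0, 0, 0],
)

```text
t: 5.48
eef_pos: [0.4224, -0.4266, 0.0305]
tool_rot: [1.919, 2.486, -0.0]
wrist_force: [0.7, -1.3, 4.6]
opening: 1.001
grasp_force: 1.9
```

>>> send_rows(
  commands=[0, 0, 0.05, 0, 0, 0, 0, 0],
)

```text
t: 5.65
eef_pos: [0.4225, -0.4268, 0.0303]
tool_rot: [1.919, 2.486, -0.001]
wrist_force: [-1.1, 0.3, 6.2]
opening: 1.002
grasp_force: 3.7
```

Contact came at TCP z 0.0305, as expected for a 44 mm tube top, with a light 6 N press. I drag left.

>>> send_rows(
  commands=[0.2, 0, 0, 0, 0.2, 0, 0, 0, 0.2, 0, 0, 0, 0.2, 0, 0, 0, 0.2, 0, 0, 0, 0.2, 0, 0, 0, 0, 0, 0, 0],
)

```text
t: 6.23
eef_pos: [0.4198, -0.4149, 0.0304]
tool_rot: [1.918, 2.486, 0.0]
wrist_force: [1.2, 0.5, 7.6]
opening: 1.003
grasp_force: 3.9
```

```bash
cat >> h.py <<'E'
def tube(d,show=False):
    "orange round bottom of the long tube in the scene view (near end), on plane z=.034"
    h=cv2.cvtColor(d['color'],cv2.COLOR_BGR2HSV); m=cv2.inRange(h,(3,70,60),(18,200,255)); m[:200]=0; m[240:]=0; m[:,:200]=0; m[:,300:]=0
    n,l,s,c=cv2.connectedComponentsWithStats(m)
    for i in range(1,n):
        if s[i,4]>8: print(s[i],c[i].round(1),rd(ray(d,*c[i],.034)))
E
python3 - <<'E'
from h import *
st(); d=snap('scene'); tube(d)
E
```

```text
t 6.23 tcp reader mm [-45.6 -49.7  30.4] tool yaw rel 90.1 F [1.18 0.54 7.6 ] open 1.0
[250 219   6   7  31] [252.3 222.2] [-24.6 -46.6  34. ]
```

The tube's end moved about 6 mm for 12 mm of tool travel, so it is rolling. I continue the stroke.

>>> send_rows(
  commands=[0.2, 0, 0, 0, 0.2, 0, 0, 0, 0.2, 0, 0, 0, 0.2, 0, 0, 0, 0.2, 0, 0, 0, 0.2, 0, 0, 0, 0.2, 0, 0, 0, 0.2, 0, 0, 0, 0.2, 0, 0, 0, 0, 0, 0, 0],
)

```text
t: 7.12
eef_pos: [0.4156, -0.3974, 0.0304]
tool_rot: [1.918, 2.486, 0.001]
wrist_force: [2.6, 0.4, 7.5]
opening: 0.999
grasp_force: 3.4
```

```bash
python3 - <<'E'
from h import *
st(); d=snap('scene'); tube(d)
d['color']=cv2.imread('pics/scene0.png'); tube(d)
E
```

```text
t 7.12 tcp reader mm [-45.3 -31.7  30.4] tool yaw rel 90.1 F [2.61 0.4  7.47] open 1.0
[246 218   7   7  34] [248.9 221. ] [-24.6 -37.7  34. ]
[216 204   6   6  28] [218.2 206.6] [-12.1  58.7  34. ]
[252 220   7   7  35] [254.7 223.2] [-25.1 -53.2  34. ]
```

Rolling is confirmed: 30 mm of tool travel gave 15.5 mm of tube. I lift, step back 14 mm and go down again to the same height.

>>> send_rows(
  commands=[0, 0, -0.1, 0, 0, 0, -0.4, 0, -0.7, 0, 0, 0, -0.7, 0, 0, 0, 0, 0, 0.3, 0, 0, 0, 0.1, 0, 0, 0, 0.05, 0, 0, 0, 0.05, 0, 0, 0, 0, 0],
)

```text
t: 7.92
eef_pos: [0.4185, -0.4114, 0.0302]
tool_rot: [1.919, 2.486, -0.001]
wrist_force: [-1.4, -0.7, 9.9]
opening: 1.0
grasp_force: 4.9
```

```bash
python3 - <<'E'
from h import *
st(); d=snap('scene'); tube(d)
E
```

```text
t 7.92 tcp reader mm [-46.  -46.   30.2] tool yaw rel 90.1 F [-1.39 -0.71  9.89] open 1.0
[246 218   6   7  31] [248.5 220.9] [-24.8 -36.9  34. ]
```

Contact is back at 10 N and the tube held still. Second stroke, 34 mm.

>>> send_rows(
  commands=[0.2, 0, 0, 0, 0.2, 0, 0, 0, 0.3, 0, 0, 0, 0.3, 0, 0, 0, 0.4, 0, 0, 0, 0.4, 0, 0, 0, 0.4, 0, 0, 0, 0.4, 0, 0, 0, 0.2, 0, 0, 0, 0.2, 0, 0, 0],
)

```text
t: 8.8
eef_pos: [0.4116, -0.3821, 0.0304]
tool_rot: [1.918, 2.485, 0.001]
wrist_force: [4.8, 1.6, 8.2]
opening: 1.001
grasp_force: 3.9
```

>>> send_rows(
  commands=[0.2, 0, 0, 0, 0.2, 0, 0, 0, 0, 0, 0, 0],
)

```text
t: 9.05
eef_pos: [0.4103, -0.3778, 0.0301]
tool_rot: [1.918, 2.486, 0.001]
wrist_force: [2.9, 1.6, 8.1]
opening: 0.997
grasp_force: 3.5
```

```bash
python3 - <<'E'
from h import *
st(); d=snap('scene'); tube(d)
E
```

```text
t 9.05 tcp reader mm [-45.5 -11.4  30.1] tool yaw rel 90.1 F [2.9  1.63 8.09] open 1.0
[240 216   6   6  31] [242.5 218.7] [-24.7 -20.7  34. ]
```

The tube has rolled 32.5 mm and has about 20 mm left. I regrip 17 mm back.

>>> send_rows(
  commands=[0, 0, -0.1, 0, 0, 0, -0.4, 0, -0.8, 0, 0, 0, -0.9, 0, 0, 0, 0, 0, 0.3, 0, 0, 0, 0.1, 0, 0, 0, 0.05, 0, 0, 0, 0.05, 0, 0, 0, 0, 0],
)

```text
t: 9.85
eef_pos: [0.4142, -0.3949, 0.0301]
tool_rot: [1.919, 2.486, -0.0]
wrist_force: [-1.1, -0.9, 9.1]
opening: 1.004
grasp_force: 4.3
```

>>> send_rows(
  commands=[0.2, 0, 0, 0, 0.2, 0, 0, 0, 0.3, 0, 0, 0, 0.3, 0, 0, 0, 0.3, 0, 0, 0, 0.3, 0, 0, 0, 0.3, 0, 0, 0, 0.2, 0, 0, 0, 0.2, 0, 0, 0, 0, 0, 0, 0],
)

```text
t: 10.68
eef_pos: [0.4088, -0.3722, 0.0303]
tool_rot: [1.918, 2.486, 0.001]
wrist_force: [2.3, 0.8, 8.9]
opening: 1.001
grasp_force: 4.6
```

```bash
python3 - <<'E'
from h import *
st(); d=snap('scene'); tube(d)
E
```

```text
t 10.68 tcp reader mm [-45.5  -5.6  30.3] tool yaw rel 90.1 F [2.33 0.76 8.85] open 1.0
[218 205   4   4  10] [219.5 206.7] [-10.6  56.2  34. ]
[235 214   6   7  31] [237.5 216.9] [-24.4  -7.3  34. ]
```

The tube is about 7 mm short of the line, so I nudge it in.

>>> send_rows(
  commands=[0.2, 0, 0, 0, 0.2, 0, 0, 0, 0.2, 0, 0, 0, 0.2, 0, 0, 0, 0.2, 0, 0, 0, 0, 0, 0, 0],
)

```text
t: 11.23
eef_pos: [0.4053, -0.3619, 0.0296]
tool_rot: [-1.919, -2.486, -0.0]
wrist_force: [0.5, 0.7, 1.1]
opening: 1.002
grasp_force: 1.0
```

```bash
python3 - <<'E'
from h import *
st(); d=snap('scene'); tube(d)
E
```

```text
t 11.23 tcp reader mm [-46.3   5.2  29.6] tool yaw rel 90.1 F [0.52 0.75 1.13] open 1.0
[216 204   6   6  28] [218.2 206.8] [-12.4  58.2  34. ]
[233 214   6   7  30] [235.5 217.3] [-28.3  -5.1  34. ]
```

The force dropped off, so the tube has sunk. I lift clear and retreat toward the robot to look.

>>> send_rows(
  commands=[0, 0, -0.2, 0, 0, 0, -1, 0, 0, 0, -3, 0, 0, 0, -3, 0, 0, -3, 0, 0, 0, -4, 0, 0, 0, -4, 0, 0, 0, -4, 0, 0, 0, -4, 0, 0, 0, 0, 0, 0],
  hand=0,
)

```text
t: 12.12
eef_pos: [0.2165, -0.4118, 0.1017]
tool_rot: [-1.925, -2.481, 0.002]
wrist_force: [0.6, -0.1, 1.1]
opening: -0.002
grasp_force: 0.0
```

```bash
python3 - <<'E'
from h import *
st(); d,t=snap('scene'),snap('top'); tube(d)
a=cv2.resize(t['color'][195:295,200:315],None,fx=4,fy=4,interpolation=cv2.INTER_CUBIC)
b=cv2.resize(d['color'][190:250,190:290],None,fx=3.4,fy=3.4,interpolation=cv2.INTER_CUBIC)
im=np.zeros((400,800,3),np.uint8); im[:,:460]=a; im[:204,460:]=b; cv2.imwrite('pics/s4.png',im)
E
```

```text
t 12.12 tcp reader mm [-241.6    4.5  101.7] tool yaw rel 89.8 F [ 0.56 -0.08  1.14] open -0.0
[216 204   5   6  27] [218.1 206.6] [-12.1  59.   34. ]
[230 216   7   6  31] [233.1 218.5] [-35.5  -4.9  34. ]
```

View pics/s4.png

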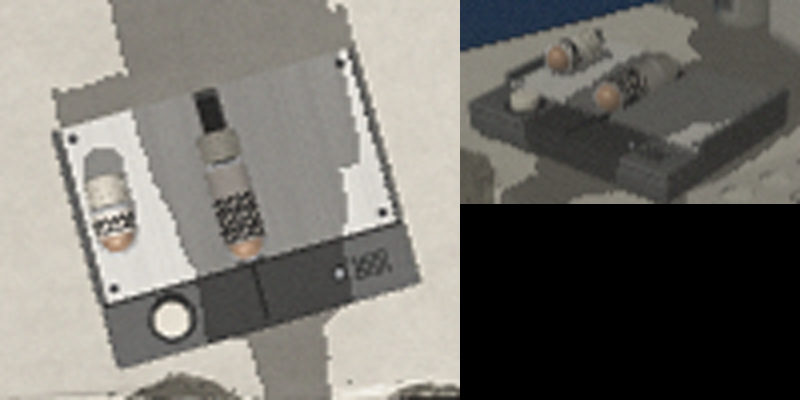

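The tube lies in the slot, but closing the fingers during the lift seems to have drawn it toward the robot. The crop shows its cap end at (215,130) and tip at (247,260). I measure how far.

```bash
python3 - <<'E'
from h import *
t=snap('top'); px=lambda c:(np.array(c)+.5)/4-.5+[200,195]
for A,B in (((215,130),(247,260)),):
    a,b=[ray(t,*px(c),.032) for c in(A,B)]; print(rd(a),rd(b),rd((a+b)/2),np.linalg.norm(a-b),np.degrees(np.arctan2((a-b)[1],(a-b)[0])-YAW))
h=cv2.cvtColor(t['color'],cv2.COLOR_BGR2HSV); m=cv2.inRange(h,(3,60,60),(18,220,255)); m[:195]=0;m[295:]=0;m[:,:220]=0;m[:,300:]=0
n,l,s,c=cv2.connectedComponentsWithStats(m)
for i in range(1,n):
  if s[i,4]>5:
    p=np.argwhere(l==i); q=np.array([rd(ray(t,x,y,.032)) for y,x in p]); print(s[i],q[:,0].min(),q[:,0].max(),q[:,1].mean())
t['color']=cv2.imread('pics/top0.png');h=cv2.cvtColor(t['color'],cv2.COLOR_BGR2HSV); m=cv2.inRange(h,(3,60,60),(18,220,255)); m[:195]=0;m[295:]=0;m[:,:220]=0;m[:,300:]=0
n,l,s,c=cv2.connectedComponentsWithStats(m)
for i in range(1,n):
  if s[i,4]>5:
    p=np.argwhere(l==i); q=np.array([rd(ray(t,x,y,.034)) for y,x in p]); print('start',s[i],q[:,0].min(),q[:,0].max(),q[:,1].mean())
E
```

```text
[25.3 -0.1 32. ] [-40.4   1.1  32. ] [-7.5  0.5 32. ] 0.06568433529027434 -1.0901338510241252
[226 253   7   5  24] -18.8 -12.1 59.98333333333333
[258 255   7   5  23] -38.5 -31.8 -0.03478260869565215
start [282 245   8   4  24] -31.5 -24.8 -51.04583333333334
start [226 253   7   5  24] -18.8 -12.1 59.77916666666667
```

The tube centre is at about (-7, 0) mm and aligned within about 1°, which is inside the tolerances. It is in the slot, and the short tube hasn't moved. Next I go over the key at z ≈ 0.10 with fingers shut.

>>> send_rows(
  commands=[0.8, 3, 0, 0, 0.8, 3, 0, 0, 0.8, 3, 0, 0, 0.8, 3, 0, 0, 0.8, 3, 0, 0, 0, 3.2, 0, 0, 0, 0, 2, 0, 0, 0, 2, 0, 0, 0, 1.5, 0, 0, 0, 0, 0],
)

```text
t: 13.1
eef_pos: [0.3879, -0.3235, 0.0442]
tool_rot: [-1.914, -2.486, -0.001]
wrist_force: [-0.1, 0.8, -0.2]
opening: -0.001
grasp_force: 0.0
```

```bash
python3 - <<'E'
from h import *
st(); d=snap('scene'); tube(d); cv2.imwrite('pics/s5.png',cv2.resize(d['color'][160:250,180:300],None,fx=5,fy=5,interpolation=cv2.INTER_CUBIC))
E
```

```text
t 13.1 tcp reader mm [-53.5  46.8  44.2] tool yaw rel 90.2 F [-0.07  0.78 -0.16] open -0.0
[216 204   6   6  28] [218.2 206.6] [-11.8  58.9  34. ]
[230 216   7   6  30] [233.  218.5] [-35.6  -4.8  34. ]
```

View pics/s5.png

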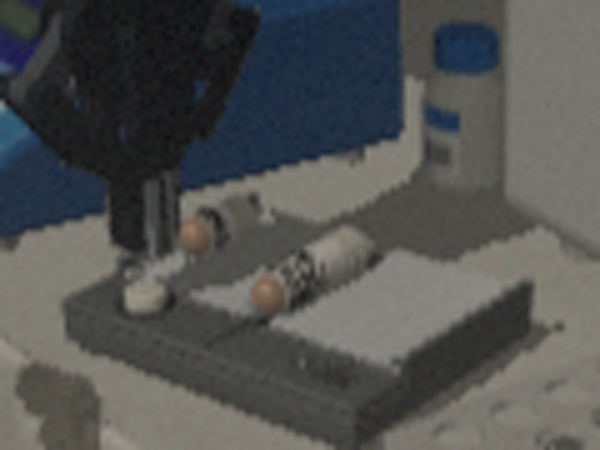

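The tip is about 5 mm too far from the robot, so I correct that and come down close to the key.

>>> send_rows(
  commands=[-0.2, -0.5, 0, 0, 0, 0, 0.6, 0, 0, 0, 0.5, 0, 0, 0, 0, 0],
)

```text
t: 13.48
eef_pos: [0.3832, -0.329, 0.0354]
tool_rot: [-1.92, -2.486, -0.0]
wrist_force: [-0.3, 0.2, -0.4]
opening: 0.005
grasp_force: 0.0
```

```bash
python3 - <<'E'
from h import *
st()
E
```

```text
t 13.48 tcp reader mm [-59.4  42.7  35.4] tool yaw rel 90.1 F [-0.34  0.19 -0.36] open 0.0
```

>>> send_rows(
  commands=[0.2, 0, 0, 0, 0, 0, 0.3, 0, 0, 0, 0.2, 0, 0, 0, 0.2, 0, 0, 0, 0, 0],
)

```text
t: 13.9
eef_pos: [0.3829, -0.3271, 0.0285]
tool_rot: [1.92, 2.487, 0.0]
wrist_force: [-0.2, 1.1, 1.9]
opening: 0.002
grasp_force: 1.0
```

>>> send_rows(
  commands=[0, 0, 0.1, 0, 0, 0, 0, 0, 0, 0, 0, 0],
)

```text
t: 14.15
eef_pos: [0.3829, -0.3271, 0.0278]
tool_rot: [1.92, 2.487, 0.0]
wrist_force: [0.6, 1.7, 1.4]
opening: 0.003
grasp_force: 1.2
```

>>> send_rows(
  commands=[0, 0, 0.05, 0, 0, 0, 0, 0, 0, 0, 0, 0],
)

```text
t: 14.4
eef_pos: [0.3829, -0.3271, 0.0273]
tool_rot: [1.92, 2.487, 0.0]
wrist_force: [0.2, 0.6, 3.1]
opening: 0.004
grasp_force: 1.4
```

>>> send_rows(
  commands=[0, 0, 0.1, 0, 0, 0, 0, 0, 0, 0, 0, 0],
)

```text
t: 14.65
eef_pos: [0.3829, -0.3271, 0.0263]
tool_rot: [-1.92, -2.487, -0.0]
wrist_force: [0.3, 0.9, 3.1]
opening: -0.004
grasp_force: 1.7
```

>>> send_rows(
  commands=[0, 0, 0.1, 0, 0, 0, 0, 0, 0, 0, 0, 0],
)

```text
t: 14.9
eef_pos: [0.3829, -0.3271, 0.0257]
tool_rot: [1.919, 2.487, -0.0]
wrist_force: [-1.2, 3.0, 13.6]
opening: -0.003
grasp_force: 6.4
```

The force jumped to 13.6 N at z = 0.0257, so the key is at its stop. I release it and retreat straight up, then back.

>>> send_rows(
  commands=[0, 0, -0.3, 0, 0, 0, -1, 0, 0, 0, -3, 0, 0, 0, -3, 0, 0, -3, 0, 0, 0, -4, 0, 0, 0, -4, 0, 0, 0, 0, 0, 0, 0, 0, 0, 0],
)

```text
t: 15.65
eef_pos: [0.2749, -0.3555, 0.0984]
tool_rot: [-1.924, -2.483, 0.0]
wrist_force: [0.4, 0.4, 0.1]
opening: 0.001
grasp_force: 0.0
```

```bash
python3 - <<'E'
from h import *
st(); d,t=snap('scene'),snap('top'); tube(d)
h=cv2.cvtColor(t['color'],cv2.COLOR_BGR2HSV); m=cv2.inRange(h,(3,60,60),(18,220,255)); m[:195]=0;m[295:]=0;m[:,:220]=0;m[:,300:]=0
n,l,s,c=cv2.connectedComponentsWithStats(m)
for i in range(1,n):
  if s[i,4]>5: print(s[i],c[i],rd(ray(t,*c[i],.032)))
E
```

```text
t 15.65 tcp reader mm [-170.8   44.3   98.4] tool yaw rel 89.9 F [0.42 0.37 0.06] open 0.0
[216 204   6   6  28] [218.2 206.6] [-12.1  58.7  34. ]
[230 216   7   6  30] [233.1 218.6] [-35.7  -5.2  34. ]
[226 253   7   5  25] [228.96 255.04] [-15.1  60.2  32. ]
[257 255   8   5  24] [261.04166667 256.70833333] [-34.7   0.3  32. ]
```

Nothing shifted and the arm is clear, so I hand the job in.

```bash
python3 -c "
from workcell import close_job
print(close_job())"
```

```text
the job is handed in; nothing more can be done
None
```

The long tube was rolled into the read slot (middle about 7 mm toward the robot from the slot's middle and on the line, within about 1° of straight), the key was pressed to its stop and released, and the short tube was not moved; the job is handed in at about 16 s, with no verdict returned.

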